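# Load the party-pie maker and set its timer

## Robot

A 6-joint arm with a two-finger parallel gripper is mounted at the origin on the work surface. World frame = base frame: x ahead of the robot, y to its left, z up, the work surface at z = 0. Lengths are in m, angles in degrees, forces in N, time in s.
With the tool pointing down it reaches from about 0.3 to 0.75 m from the base axis. Payload 8.5 kg.
Tool frame: the origin (TCP) lies midway between the tips of the shut fingers; the grasp point (between the pads) lies env.tcp_to_grasp behind it (env.tcp_to_grasp is the distance from the TCP to the grasp point, in m); z points along the fingers, y is the line along which they close (so a half turn about z gives the same grasp; the last joint's range is limited). The gripper opens to 85 mm and grips with 20 to 120 N. Pads are 22 mm wide; open, the fingers measure 114 mm over their backs; the gripper's body (76 mm by 85 mm) begins 54 mm behind the grasp point. The pads swing forward as they close: fully open they stand 13 mm farther back than shut.
Start: joints at [60.373, 21.807, 74.336, -0, 83.858, -12.336], TCP at [0.163, 0.525, 0.231] pointing down, gripper open.
Joint ranges: [-178.18, 178.18], [-50.72, 133.34], [12.68, 142.11], [-81.47, 261.47], [9.98, 163.14], [-165.26, 165.26]. Speed limits (degrees/s): [136.94, 136.94, 180, 180, 180, 180].

## Interface

Orientations are given as a 3x3 rotation matrix whose columns are the frame's x, y, z axes.
In Python, from rig import observe, optics, job, env gives the robot as it stands. The module is installed in compiled form; this text tells all that it offers.
- The arm moves only by the shell command python3 -m jog 'ROWS' [FORCE]. ROWS is JSON, a list of rows, each a list of 7 numbers: the turn, a rotation vector about the tool's x, y, z in rad, then the shift along the tool's x, y, z in m, then the opening in per cent of the stroke, from 0 (shut) to 100 (fully open). A call has 1 to 10 rows; each row shifts and turns the commanded pose from where the row before left it, along the tool's axes as they then stand; what a row does not reach is not made up. A row lasts 1/8 s, in which the tool goes at most 62.5 mm and 10.7 degrees, less where a joint would pass 70% of its speed; a pose out of reach is approached as far as the arm can. A call is refused whole if a number of a shift passes 0.0625 or a number of a turn 0.188, either way. A call with a gripper value outside its range is refused whole. The fingers move at their own pace and stop on an object; FORCE is the grip in N (left out, the last holds). Time passes only in rows, so rows that do not move let the fingers close. It gives the time, the measured TCP pose, the force, the opening and the grip force at its end, in the units of the state.
- observe(): the state, without advancing time (a new reading comes with each control period).
- optics.get_image(name): name is "side" or "top" or "wrist"; returns a dict with "pixels" (400x640x3 uint8, red, green, blue), "mtx" (3x3 intrinsics, pixels), "rvec" (rotation vector, rad) and "tvec" (3), from world to camera coordinates, as OpenCV has them. Camera axes: x right, y down, z forward; pixel columns grow to the right and rows downward; lengths in m; the calibration is good to about 2 mm. A picture is of the moment at which its call begins. There is no depth.
- job.close_job(): hands the job in; it is judged then, once.
The state is a dict: "time_s": time; "q": joint angles; "qvel": joint speeds; "joint_efforts": joint torques, N m; "position": TCP position; "tool_rot": TCP orientation; "ft_force": force on the tool from outside, world axes, zero at the start; "wrist_torque": the same for the moment, N m; "grip_width": finger opening in m; "gripper_force": force on a finger pad.
Only numpy, scipy, OpenCV 4.12 (cv2) and the standard library are available. Lean on these libraries where they do the work, as an engineer would, in place of code of your own. Each camera call takes 0.05 s, during which the arm holds its last target. There are 200 camera calls.

## Task

Open the pie maker wide and load all the party pies from the wooden board into it, one to a well and crust side up, in whichever wells you like; then bring its lid down fully shut; then turn the timer dial clockwise, click by click, to six (six clicks past the red off mark, counting any clicks already on it). Leave everything else on the counter where it is.

Things in the scene. Friction and masses are not known exactly. Their poses are not given: they have to be found in the camera images.
- pie0: a party pie: round, 60 mm in diameter, 32 mm tall, about 70 g, silver foil sides and golden crust marked with a small brown cross on top; starts upright on the wooden board. Origin at the centre of its underside, z up through the crust. There are 3 to 5 pies in all; absent ones read None from the start
- pie1: another such pie, like pie0; reads None from the start if absent
- pie2: another such pie, like pie0; reads None from the start if absent
- pie3: another such pie, like pie0; reads None from the start if absent
- pie4: another such pie, like pie0; reads None from the start if absent
- board: the wooden board the pies start on, fixed: 275 (x) x 190 (y) x 14 mm. Origin at the centre of its underside
- pie_maker: the pie maker, fixed: steel lower body 200 (x, from -96 to +104 mm) x 292 (y) mm, with a black baking plate whose top is 62 mm above the counter, and a black control housing with a steel top panel (top 69 mm above the counter) along its -y side, reaching y = -240 mm. Origin at counter level under the centre of the baking plate; x points to the hinge side (away from the robot), y to the robot's left
- well0 (a point): centre of the floor of well 0: a round recess 76 mm across and 14 mm deep in the baking plate (floor 48 mm above the counter). Six wells, three along y at 88 mm spacing, two rows 82 mm apart along x; point axes parallel to the pie maker's. A pie in a well stands 18 mm above the plate, and a shut lid clears it by 8 mm
- well1 (a point): centre of the floor of well 1, like well 0
- well2 (a point): centre of the floor of well 2, like well 0
- well3 (a point): centre of the floor of well 3, like well 0
- well4 (a point): centre of the floor of well 4, like well 0
- well5 (a point): centre of the floor of well 5, like well 0
- lid (a joint): lid angle in rad: 0 fully shut, 1.57 upright, stop at 1.8; starts shut or slightly ajar (0 to 0.12). The lid is a hollow steel cover 180 (x) x 276 (y) x 36 mm, 0.5 kg, on a stiff hinge: it stays wherever it is left, and takes about 3 to 6 N at the handle to move
- lid_hinge (a point): middle of the lid's hinge axis, on the far edge of the baking plate; the axis lies along the pie maker's y. It does not move with the lid
- lid_handle (a point): middle of the lid's handle: a black round bar 14 mm in diameter, 120 mm long along the pie maker's y, on two arms at its ends, its centre 40 mm clear of the lid's front face (a 33 mm wide gap between bar and lid). Turns with the lid: with the lid shut it lies 224 mm in front (-x) of the hinge axis and 18 mm above it, with the lid upright it is at the top, about 285 mm above the counter, the lid below it
- timer (a joint): timer dial angle in rad: 0 is off, growing clockwise seen from above, one click (detent) every 0.5236 rad (30 deg), up to 9 clicks (4.712, end stop). Six = 3.1416. Starts at 0, 1 or 2 clicks. It snaps into the nearest click when let go: the detent takes about 0.05 Nm to pass. It turns both ways and does not run back
- timer_grip (a point): grip point of the timer dial, on its vertical axis, 37 mm above the steel panel and 7 mm below the bar's top (the top of the dial's round skirt lies 23 mm below this point). The dial is black, 48 mm across, with an upright grip bar 46 mm long, 14 mm thick and 30 mm tall; the point's x axis runs along the bar, and the bar's white pointer is at its -x end. Round it on the panel are ten marks: the red one, on the robot's side, is off; then one black mark per click, clockwise
- sauce: bystander: red squeeze bottle with white cap, 52 mm across, 170 mm tall. Origin at the centre of its underside
- mug: bystander: blue ceramic mug, 80 mm across, 95 mm tall. Origin at the centre of its underside
- jug: bystander: steel milk jug, 84 mm across, 100 mm tall. Origin at the centre of its underside
- relish: bystander: small green glass jar, black lid, 56 mm across, 70 mm tall. Origin at the centre of its underside
- spatula: bystander: spatula, 240 mm long, lying flat. Origin at the centre of its underside
There are look-alikes about, which are no part of the job. What is shaped like the pie3 but pink is not meant.

How it is judged:
By the outcome, as a careful person would: the job done as asked, in the order asked, and still so for the second after the job is handed in, with the robot touching nothing.
Of pie0, pie1, pie2, pie3, pie4 only 3 to 5 are there at a start; the rules pass over those that are not, and their reading is None.
At some moment in a run one of pie0, pie1, pie2, pie3, pie4 may be knocked a few centimetres aside while the robot is not near it.
Once in a run the grip may slacken for a moment while it holds something.
It also fails if it takes over 210 s, if anything falls off the work surface, if the arm or the gripper's body presses on something with over 40 N, if the wrist force passes 120 N, or if a joint passes its speed limit or range.

## Working session

There is one attempt and no reset: what is moved stays moved. The work goes in short steps, Python scripts to look and compute and a shell command to move; the robot and the scene stay as the last step left them, time stands still between calls to the robot, and variables do not carry over. Pictures are saved under pics/ and viewed, at most 14 in all, crops included, and the job is handed in when it is done.

```bash
mkdir -p pics; cat > h.py <<'E'
import numpy as np, cv2
from rig import observe, optics, job, env
def snap(name, fn=None):
    im=optics.get_image(name)
    if fn: cv2.imwrite('pics/'+fn, im['pixels'][:,:,::-1])
    return im
def ray(im,u,v,z):
    R=cv2.Rodrigues(np.array(im['rvec'],float))[0]; t=np.array(im['tvec'],float).ravel()
    K=np.array(im['mtx']); d=R.T@np.linalg.inv(K)@np.array([u,v,1.]); c=-R.T@t
    return c+d*(z-c[2])/d[2]
def proj(im,P):
    return cv2.projectPoints(np.array(P,float).reshape(-1,3),np.array(im['rvec'],float),np.array(im['tvec'],float),np.array(im['mtx']),None)[0].reshape(-1,2)
E
python3 - <<'E'
from h import *
np.set_printoptions(precision=4,suppress=True)
t=snap('top','t0.png'); s=snap('side','s0.png')
for i in (t,s):
    R=cv2.Rodrigues(np.array(i['rvec'],float))[0]; print(-R.T@np.array(i['tvec']).ravel(), R[2], np.array(i['mtx'])[0])
o=observe(); print(env.tcp_to_grasp,o)
E
```

```text
[0.2911 0.0032 1.2632] [ 0.2045 -0.0058 -0.9789] [389.2387   0.     329.6045]
[ 0.1794 -1.0142  0.9498] [ 0.2695  0.7329 -0.6246] [448.0845   0.     320.9277]
0.0187 {'time_s': 0.1, 'q': array([ 60.3724,  21.8358,  74.3815,  -0.0022,  83.8582, -12.3364]), 'qvel': array([ 0.0056, -0.2425, -0.1055, -0.0216,  0.0002,  0.1011]), 'joint_efforts': array([  0.0034, -44.922 , -23.1651,  -0.0003,   0.0037,   0.    ]), 'position': array([0.1634, 0.5249, 0.2308]), 'tool_rot': array([[-0.9548,  0.2972, -0.0006],
       [ 0.2972,  0.9548, -0.0012],
       [ 0.0002, -0.0013, -1.    ]]), 'ft_force': array([ 1.0311,  0.1136, -0.0265]), 'wrist_torque': array([ 0.0012,  0.0034, -0.0452]), 'gripper_force': 0.0, 'grip_width': 0.08535461305730906}
```

View pics/t0.png

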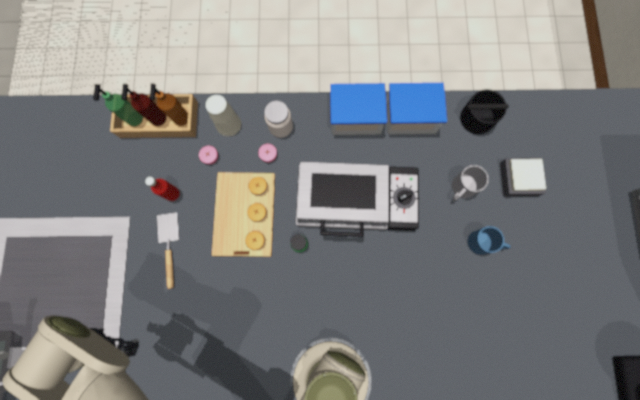

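View pics/s0.png

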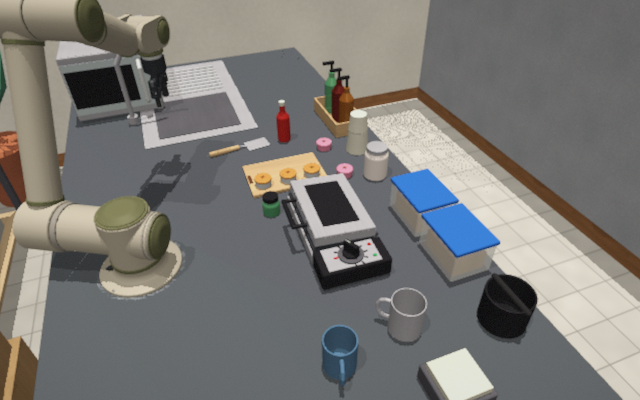

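The top view shows three pies at (258,186), (257,212) and (255,240). The pie maker is at (297–390,163–230) with its handle near (342,230), the dial is at (403,197), and the relish jar at (299,242) is close to the handle. I'll enlarge for detail.

```bash
python3 - <<'E'
from h import *
np.set_printoptions(precision=4,suppress=True)
t=cv2.imread('pics/t0.png'); c=t[150:262,235:430]; cv2.imwrite('pics/t0c.png',cv2.resize(c,None,fx=4,fy=4,interpolation=cv2.INTER_CUBIC))
im=snap('top')
hsv=cv2.cvtColor(im['pixels'],cv2.COLOR_RGB2HSV)
m=cv2.inRange(hsv,(10,130,150),(24,255,255)); m[:, :240]=0;m[:,275:]=0
n,l,st,ce=cv2.connectedComponentsWithStats(m)
for i in range(1,n):
    if st[i,4]>40: print('pie',st[i],ce[i],ray(im,*ce[i],0.046))
for nm,u,v,z in [('board TL',216,173,.014),('board BR',272,256,.014),('lid TL',299,164,.098),('lid TR',389,164,.098),('lid BL',297,224,.098),('lid BR',388,228,.098),('handle',342,230,.08),('dial',403,197,.11),('relish',299,241,.07),('mug',490,240,.095)]: print(nm,ray(im,u,v,z))
E
```

```text
pie [249 178  18  16 158] [256.7089 183.8228] [0.6059 0.23   0.046 ]
pie [248 204  18  16 138] [255.0942 209.8478] [0.5207 0.2332 0.046 ]
pie [246 232  18  15 125] [252.888 237.88 ] [0.4315 0.238  0.046 ]
board TL [0.6534 0.3721 0.014 ]
board BR [0.3764 0.1819 0.014 ]
lid TL [0.6543 0.0899 0.098 ]
lid TR [ 0.6501 -0.191   0.098 ]
lid BL [0.4654 0.0958 0.098 ]
lid BR [ 0.4491 -0.1786  0.098 ]
handle [ 0.4475 -0.0404  0.08  ]
dial [ 0.5414 -0.2266  0.11  ]
relish [0.4169 0.0918 0.07  ]
mug [ 0.4085 -0.4841  0.095 ]
```

View pics/t0c.png

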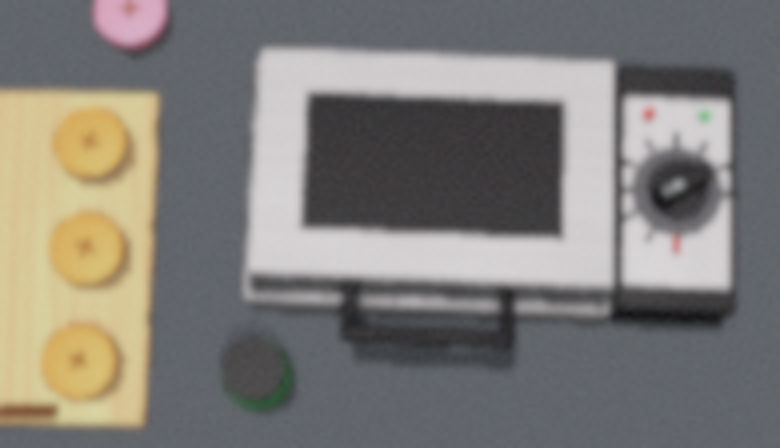

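The crop shows pie crosses at (257.5,185), (256.5,212) and (254.5,240). The lid is shut or nearly so and the bar's centre is near (342,233). The white pointer points lower-left, about 60° clockwise of the red mark, so 2 clicks are already on and 4 more are needed. Next I'll fit the pie maker pose.

```bash
cat > fit.py <<'E'
from h import *
from scipy.optimize import least_squares
np.set_printoptions(precision=4,suppress=True)
im=snap('top')
px=np.array([(262,48),(615,60),(250,278),(612,288),(427,332)])/4.+[235,150]
loc=np.array([(-4,138,36),(-4,-138,36),(-184,138,36),(-184,-138,36),(-224,0,18)])/1e3
def world(p,P):
    x,y,th,a=p; P=np.atleast_2d(P)
    q=np.c_[P[:,0]*np.cos(a)+P[:,2]*np.sin(a),P[:,1],-P[:,0]*np.sin(a)+P[:,2]*np.cos(a)]
    return np.c_[x+q[:,0]*np.cos(th)-q[:,1]*np.sin(th),y+q[:,0]*np.sin(th)+q[:,1]*np.cos(th),.062+q[:,2]]
if __name__=='__main__':
    f=lambda p:(proj(im,world(p,loc))-px).ravel()
    r=least_squares(f,[.65,-.04,0,0.05]); print(r.x,r.fun.reshape(-1,2))
    print('handle',world(r.x,loc[4]))
    d=np.array([677,192])/4+[235,150]; D=ray(im,*d,.083); print('dial',D)
    c,s=np.cos(r.x[2]),np.sin(r.x[2]); w=D[:2]-r.x[:2]; print('dial rel hinge',c*w[0]+s*w[1],-s*w[0]+c*w[1])
    for u,v in [(257.5,185.2),(256.5,211.75),(254.5,240)]: print('pie',ray(im,u,v,.046))
E
python3 fit.py
```

```text
[ 0.6627 -0.0524 -0.0497 -0.0963] [[-0.1851 -0.3576]
 [-0.1162 -0.401 ]
 [ 0.3328 -0.3512]
 [-0.3956  0.2121]
 [ 0.3637  0.8817]]
handle [[ 0.4382 -0.0412  0.0584]]
dial [ 0.5441 -0.2357  0.083 ]
dial rel hinge -0.10931321968246445 -0.18896973021950478
pie [0.6013 0.2273 0.046 ]
pie [0.5144 0.2286 0.046 ]
pie [0.4247 0.2328 0.046 ]
```

```bash
cat >> h.py <<'E'
def to(P,yaw=None,o=None):
    "needed: turn about tool z (rad) to reach yaw of tool x, then shift in tool axes (after turn)"
    o=o or observe(); R=np.array(o['tool_rot']); p=np.array(o['position'])
    y0=np.arctan2(R[1,0],R[0,0]); y=np.radians(yaw) if yaw is not None else y0
    dz=-((y-y0+np.pi)%(2*np.pi)-np.pi)
    c,s=np.cos(y),np.sin(y); T=np.array([[c,s,0],[s,-c,0],[0,0,-1]])
    tilt=R[:,2]
    print('at',p.round(4),'yaw',round(float(np.degrees(y0)),2),'zaxis',tilt.round(3),'w',round(float(o['grip_width']),4),'turn',round(float(dz),4),'shift',(T.T@(np.array(P)-p)).round(4),'F',np.array(o['ft_force']).round(1))
E
J="python3 -m jog"
$J '[[0,0,0.165,0,0,0,50],[0,0,0.165,0,0,0,50],[0,0,0.165,0,0,0,50],[0,0,0.165,0,0,0,50],[0,0,0.165,0,0,0,50],[0,0,0.165,0,0,0,50],[0,0,0.165,0,0,0,50],[0,0,0.165,0,0,0,50]]'
$J '[[0,0,0,-0.039,0.021,0,50],[0,0,0,-0.039,0.021,0,50],[0,0,0,-0.039,0.021,0,50],[0,0,0,-0.039,0.021,0,50],[0,0,0,-0.039,0.021,0,50],[0,0,0,-0.039,0.021,0,50],[0,0,0,-0.039,0.021,0,50]]'
$J '[[0,0,0,-0.039,0.021,0,50],[0,0,0,-0.039,0.021,0,50],[0,0,0,-0.039,0.021,0,50],[0,0,0,-0.039,0.021,0,50],[0,0,0,-0.039,0.021,0,50],[0,0,0,-0.039,0.021,0,50],[0,0,0,0,0,0,50]]'
sed -i 's/0.65,-.04,0,0.05\])/.65,-.04,0,0.02],bounds=([0,-1,-1,0],[1,1,1,.15]))/' fit.py; python3 fit.py
python3 - <<'E'
from h import *
to([.44,-.041,.22],87.15); snap('wrist','w1.png')
E
```

```text
time_s: 1.2
position: [0.1634, 0.525, 0.2311]
tool_rot: [[0.056, 0.998, -0.0], [0.998, -0.056, -0.0], [-0.0, -0.0, -1.0]]
ft_force: [-0.2, 1.2, -0.5]
grip_width: 0.0425
gripper_force: 0.0
time_s: 2.08
position: [0.2967, 0.2437, 0.2313]
tool_rot: [[0.051, 0.999, 0.0], [0.999, -0.051, 0.0], [0.0, 0.0, -1.0]]
ft_force: [0.2, -0.4, 1.0]
grip_width: 0.0428
gripper_force: 0.0
time_s: 2.95
position: [0.4112, 0.0028, 0.231]
tool_rot: [[0.055, 0.999, -0.0], [0.999, -0.055, -0.0], [-0.0, -0.0, -1.0]]
ft_force: [-0.5, 1.0, 0.4]
grip_width: 0.0427
gripper_force: 0.0
[ 0.6627 -0.0524 -0.0497 -0.0963] [[-0.1851 -0.3576]
 [-0.1162 -0.401 ]
 [ 0.3328 -0.3512]
 [-0.3956  0.2121]
 [ 0.3637  0.8817]]
handle [[ 0.4382 -0.0412  0.0584]]
dial [ 0.5441 -0.2357  0.083 ]
dial rel hinge -0.10931321968246445 -0.18896973021950478
pie [0.6013 0.2273 0.046 ]
pie [0.5144 0.2286 0.046 ]
pie [0.4247 0.2328 0.046 ]
at [0.4104 0.0041 0.231 ] yaw 86.95 zaxis [-0.001  0.    -1.   ] w 0.0423 turn -0.0035 shift [-0.0436  0.0318  0.011 ] F [0.1 0.7 0.6]
```

View pics/w1.png

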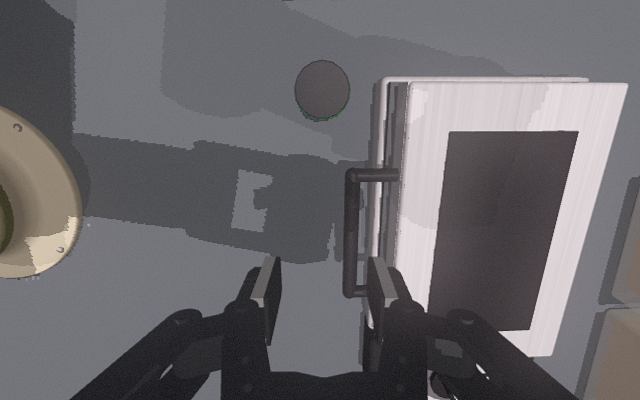

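```bash
python3 - <<'E'
from fit import *
w=snap('wrist')
pw=np.array([(411,83),(627,84),(550,355),(351,233.5)],float); lw=loc[[2,0,1,4]]
f=lambda p:np.r_[(proj(im,world(p,loc))-px).ravel(),(proj(w,world(p,lw))-pw).ravel()/2]
for ub in (.15,1e-6):
    r=least_squares(f,[.65,-.04,0,0],bounds=([0,-1,-1,-1e-6],[1,1,1,ub])); print(r.x,'\n',r.fun.reshape(-1,2)); print(world(r.x,loc[4]))
print(ray(w,351,233.5,.08),ray(w,322,89,.07))
R=cv2.Rodrigues(np.array(w['rvec'],float))[0]; print('cam',-R.T@np.array(w['tvec']).ravel(),R[2])
E
```

```text
[ 0.6563 -0.0516 -0.0558  0.0256] 
 [[-0.3771 -0.0581]
 [-0.2484  0.4121]
 [-0.801  -0.9153]
 [ 0.1863  0.2518]
 [ 0.0233  1.453 ]
 [-1.4716 -0.1998]
 [ 1.867  -0.1363]
 [ 0.9518  1.6542]
 [-0.548   0.769 ]]
[[ 0.4332 -0.0392  0.0857]]
[ 0.6577 -0.0519 -0.0554  0.    ] 
 [[-0.285  -0.1729]
 [-0.1683  0.2661]
 [-0.5631 -0.777 ]
 [ 0.0614  0.3431]
 [ 0.081   1.4063]
 [-2.0027  0.1654]
 [ 2.0232  0.0396]
 [ 1.134   1.7183]
 [-0.3492 -0.2325]]
[[ 0.434  -0.0395  0.08  ]]
[ 0.4347 -0.0401  0.08  ] [0.4132 0.0962 0.07  ]
cam [0.4141 0.0871 0.3729] [-0.0158 -0.3165 -0.9485]
```

The wrist view shows the bar from (352,174) to (350,292) and a clear gap to the lid, with the relish at (322,89) out of the way. The handle is at about (0.434,-0.040,0.082). I'll descend and grip it.

```bash
J="python3 -m jog"
$J '[[0,0,0,-0.0215,0.013,0.02,40],[0,0,0,-0.0215,0.013,0.02,40],[0,0,0,0,0,0.03,40],[0,0,0,0,0,0.03,40],[0,0,0,0,0,0.03,40],[0,0,0,0,0,0.03,40],[0,0,0,0,0,0.007,40],[0,0,0,0,0,0,40]]' 30
$J '[[0,0,0,0,0,0,0],[0,0,0,0,0,0,0],[0,0,0,0,0,0,0],[0,0,0,0,0,0,0]]' 40
python3 - <<'E'
from h import *
to([.434,-.04,.064],86.8)
E
```

```text
time_s: 4.15
position: [0.4342, -0.039, 0.0648]
tool_rot: [[0.05, 0.999, 0.0], [0.999, -0.05, -0.0], [-0.0, 0.0, -1.0]]
ft_force: [0.2, -0.4, -0.2]
grip_width: 0.0342
gripper_force: 0.0
time_s: 4.65
position: [0.4332, -0.0393, 0.0649]
tool_rot: [[0.051, 0.999, -0.001], [0.999, -0.051, -0.0], [-0.0, -0.001, -1.0]]
ft_force: [-5.7, -1.1, 1.5]
grip_width: 0.0127
gripper_force: 38.9
at [ 0.4332 -0.0393  0.0649] yaw 87.1 zaxis [-0.001 -0.    -1.   ] w 0.0127 turn 0.0053 shift [-0.0007  0.0009  0.0009] F [-5.7 -1.1  1.5]
```

```bash
J="python3 -m jog"
$J '[[0,0,0,0,0.0024,-0.0155,0],[0,0,0,0,0.0024,-0.0155,0],[0,0,0,0,0.0045,-0.015,0],[0,0,0,0,0.0045,-0.015,0],[0,0,0,0,0.0065,-0.0142,0],[0,0,0,0,0.0065,-0.0142,0],[0,0,0,0,0,0,0]]' 60
python3 - <<'E'
from h import *
to([.46,-.04,.1535])
E
```

```text
time_s: 5.52
position: [0.4636, -0.0411, 0.1553]
tool_rot: [[0.051, 0.999, 0.008], [0.999, -0.051, -0.001], [-0.001, 0.008, -1.0]]
ft_force: [12.2, 1.0, -7.4]
grip_width: 0.0121
gripper_force: 59.5
at [ 0.4636 -0.0411  0.1553] yaw 87.06 zaxis [ 0.008 -0.001 -1.   ] w 0.0121 turn -0.0 shift [ 0.0009 -0.0037  0.0018] F [12.2  1.  -7.4]
```

```bash
J="python3 -m jog"
$J '[[0,0,0,0,0.012,-0.013,0],[0,0,0,0,0.0085,-0.013,0],[0,0,0,0,0.0102,-0.0119,0],[0,0,0,0,0.0102,-0.0119,0],[0,0,0,0,0.0118,-0.0104,0],[0,0,0,0,0.0118,-0.0104,0],[0,0,0,0,0,0,0]]'
$J '[[0,0,0,0,0.0131,-0.0086,0],[0,0,0,0,0.0131,-0.0086,0],[0,0,0,0,0.0142,-0.0068,0],[0,0,0,0,0.0142,-0.0068,0],[0,0,0,0,0.015,-0.0047,0],[0,0,0,0,0.015,-0.0047,0],[0,0,0,0,0,0,0]]'

```

```text
time_s: 6.4
position: [0.5256, -0.0444, 0.2249]
tool_rot: [[0.051, 0.999, 0.001], [0.999, -0.051, -0.001], [-0.001, 0.001, -1.0]]
ft_force: [1.8, -2.8, -1.2]
grip_width: 0.0123
gripper_force: 60.0
time_s: 7.28
position: [0.6101, -0.049, 0.2648]
tool_rot: [[0.051, 0.999, 0.002], [0.999, -0.051, -0.001], [-0.001, 0.002, -1.0]]
ft_force: [2.9, -4.3, -0.5]
grip_width: 0.0122
gripper_force: 59.0
```

```bash
J="python3 -m jog"
$J '[[0,0,0,0,0.015,-0.002,0],[0,0,0,0,0.015,-0.001,0],[0,0,0,0,0.015,0,0],[0,0,0,0,0.015,0.001,0],[0,0,0,0,0.015,0.0025,0],[0,0,0,0,0.012,0.003,0],[0,0,0,0,0,0,0]]'

```

```text
time_s: 8.15
position: [0.6977, -0.0538, 0.2637]
tool_rot: [[0.052, 0.999, 0.007], [0.999, -0.052, -0.003], [-0.002, 0.008, -1.0]]
ft_force: [4.9, -5.3, 9.0]
grip_width: 0.0121
gripper_force: 65.6
```

```bash
J="python3 -m jog"
$J '[[0,0,0,0,0,0,40],[0,0,0,0,0,0,40],[0,0,0,0,0,0,40],[0,0,0,0,0,-0.02,40],[0,0,0,0,0,-0.02,40],[0,0,0,0,0,-0.02,40],[0,0,0,0,-0.045,0,40],[0,0,0,0,-0.045,0,40],[0,0,0,0,-0.045,0,40],[0,0,0,0,-0.045,0,40]]'
$J '[[0,0,-0.175,0,0,0,95],[0,0,-0.175,0,0,0,95],[0,0,-0.175,0,0,0,95],[0,0,-0.175,0,0,0,95],[0,0,-0.175,0,0,0,95],[0,0,-0.175,0,0,0,95],[0,0,-0.175,0,0,0,95],[0,0,-0.175,0,0,0,95],[0,0,-0.175,0,0,0,95],[0,0,0,0,0,0,95]]'
python3 - <<'E'
from h import *
w=snap('wrist','w2.png'); t=snap('top','t2.png')
to([.5144,.2286,.25],176.8)
a=t['pixels'][140:270,210:430]; a=cv2.resize(a[:,:,::-1],(660,390),interpolation=cv2.INTER_CUBIC)
b=cv2.resize(w['pixels'][:,:,::-1],(640,400)); cv2.imwrite('pics/c2.png',np.vstack([a[:, :640][:200*2-10][:390],b])[:790])
cv2.imwrite('pics/c2a.png',a)
E
```

```text
time_s: 9.4
position: [0.5151, -0.0433, 0.3209]
tool_rot: [[0.051, 0.999, 0.0], [0.999, -0.051, 0.0], [0.0, 0.0, -1.0]]
ft_force: [0.1, -0.6, 0.7]
grip_width: 0.0343
gripper_force: 0.0
time_s: 10.65
position: [0.5167, -0.0434, 0.321]
tool_rot: [[-0.999, 0.048, -0.0], [0.048, 0.999, 0.0], [0.0, 0.0, -1.0]]
ft_force: [-0.8, -0.7, -0.1]
grip_width: 0.081
gripper_force: 0.0
at [ 0.5167 -0.0435  0.321 ] yaw 177.12 zaxis [-0.  0. -1.] w 0.0811 turn 0.0056 shift [0.0175 0.2716 0.071 ] F [ 0.4 -0.8 -0. ]
```

View pics/w2.png

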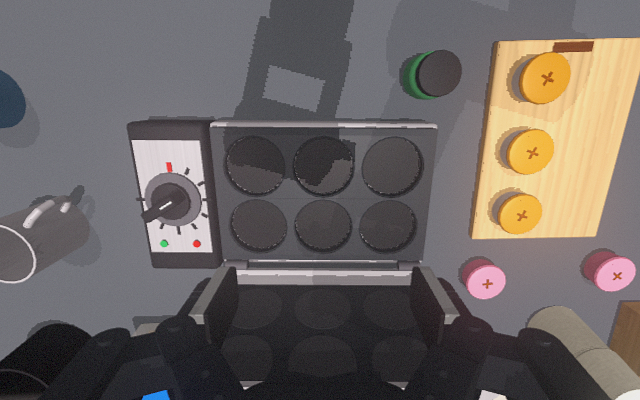

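View pics/c2a.png

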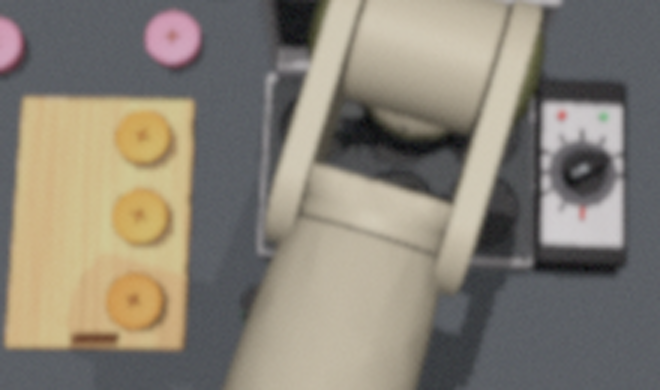

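The wrist view shows all six wells. The near row is at (255,165), (323,165) and (391,165), and the far row at (259,225), (323,225) and (387,225). The pie crosses are at (547,78), (532,152) and (521,215), and the dial is at about (172,202) with its bar about 60° from off.

```bash
python3 - <<'E'
from h import *
np.set_printoptions(precision=4,suppress=True)
w=snap('wrist')
print('cam near');W=np.array([ray(w,u,v,.062) for u,v in [(255,165),(323,165),(391,165),(259,225),(323,225),(387,225)]]); print(W); print(W.mean(0))
for u,v in [(547,78),(532,152),(521,215)]: print('pie',ray(w,u,v,.046))
print('dial',ray(w,172,202,.083), 'red',ray(w,169,167,.069))
cv2.imwrite('pics/w2d.png',cv2.resize(w['pixels'][110:280,120:230,::-1],None,fx=3.5,fy=3.5,interpolation=cv2.INTER_CUBIC))
E
```

```text
cam near
[[ 0.5098 -0.13    0.062 ]
 [ 0.5143 -0.0441  0.062 ]
 [ 0.5187  0.0418  0.062 ]
 [ 0.5913 -0.1344  0.062 ]
 [ 0.5958 -0.0484  0.062 ]
 [ 0.6003  0.0377  0.062 ]]
[ 0.555  -0.0462  0.062 ]
pie [0.4253 0.232  0.046 ]
pie [0.5145 0.2277 0.046 ]
pie [0.6016 0.2261 0.046 ]
dial [ 0.5468 -0.2339  0.083 ] red [ 0.5054 -0.2356  0.069 ]
```

View pics/w2d.png

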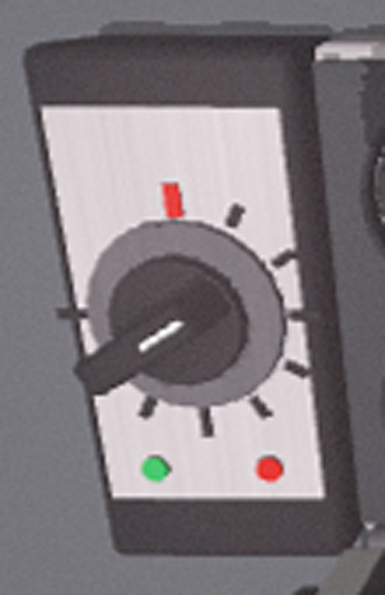

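```bash
python3 - <<'E'
from h import *
w=snap('wrist'); D=np.array([.5455,-.2345,0])
q=lambda P:((proj(w,P)-[120,110])*3.5).round(0).tolist()
for z in (.083,.113): print(z,q(D+[0,0,z]))
for n in range(3):
    a=np.radians(180-3.2-30*n); e=np.array([np.cos(a),np.sin(a),0]); print(n,q([D+[0,0,.113]+.023*e,D+[0,0,.113]-.023*e]))
E
```

```text
0.083 [[180.0, 318.0]]
0.113 [[139.0, 346.0]]
0 [[127.0, 278.0], [150.0, 410.0]]
1 [[164.0, 288.0], [114.0, 402.0]]
2 [[194.0, 313.0], [84.0, 378.0]]
```

The projection matches the 2-click model, so 4 more clicks are needed. Next is the middle pie.

```bash
J="python3 -m jog"
$J '[[0,0,0,0.0025,0.0387,0.03,95],[0,0,0,0.0025,0.0387,0.03,95],[0,0,0,0.0025,0.0387,0.03,95],[0,0,0,0.0025,0.0387,0.03,95],[0,0,0,0.0025,0.0387,0.03,95],[0,0,0,0.0025,0.0387,0.03,95],[0,0,0,0.0025,0.0387,0.03,95],[0,0,0,0,0,0,95]]'
python3 - <<'E'
from h import *
to([.5145,.228,.016],176.8)
w=snap('wrist','w3.png')
E
```

```text
time_s: 11.85
position: [0.5106, 0.2296, 0.1088]
tool_rot: [[-0.999, 0.045, -0.004], [0.045, 0.999, -0.001], [0.004, -0.001, -1.0]]
ft_force: [-0.4, -1.0, -0.3]
grip_width: 0.0809
gripper_force: 0.0
at [0.5106 0.2296 0.1088] yaw 177.41 zaxis [-0.004 -0.001 -1.   ] w 0.0809 turn 0.0106 shift [-0.004  -0.0014  0.0928] F [-0.4 -1.  -0.3]
```

View pics/w3.png

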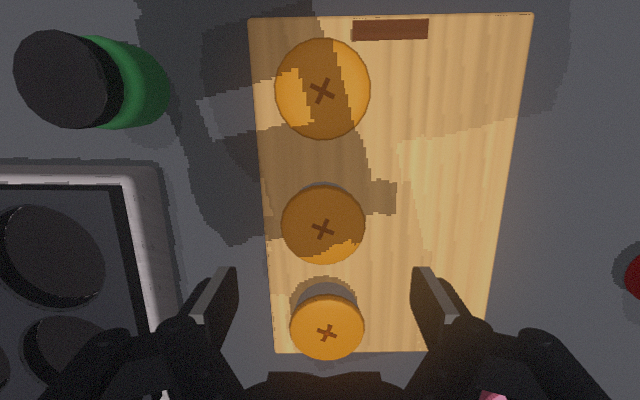

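The view shows all three pies in place, with crosses at (322,91), (323,229) and (326,333), centred between the fingers. I'll grasp the middle one.

```bash
J="python3 -m jog"
$J '[[0,0,0,-0.004,-0.0014,0.02,95],[0,0,0,0,0,0.025,95],[0,0,0,0,0,0.025,95],[0,0,0,0,0,0.0228,95],[0,0,0,0,0,0,95],[0,0,0,0,0,0,0],[0,0,0,0,0,0,0],[0,0,0,0,0,0,0],[0,0,0,0,0,0,0]]' 35
$J '[[0,0,0,0,0,-0.02,0],[0,0,0,0,0,-0.03,0],[0,0,0,0,0,-0.03,0],[0,0,0,0,0,-0.03,0],[0,0,0,0,0,0,0]]'
python3 - <<'E'
from h import *
to([.5189,.0439,.12],176.8)
w=snap('wrist','w4.png')
E
```

```text
time_s: 13.02
position: [0.517, 0.226, 0.02]
tool_rot: [[-0.999, 0.047, 0.003], [0.047, 0.999, 0.0], [-0.003, 0.0, -1.0]]
ft_force: [-0.3, -2.8, 7.2]
grip_width: 0.0588
gripper_force: 37.9
time_s: 13.65
position: [0.517, 0.2264, 0.1309]
tool_rot: [[-0.999, 0.047, 0.005], [0.047, 0.999, 0.001], [-0.005, 0.001, -1.0]]
ft_force: [0.3, 0.2, -0.5]
grip_width: 0.0589
gripper_force: 38.1
at [0.517  0.2264 0.1309] yaw 177.32 zaxis [ 0.005  0.001 -1.   ] w 0.0589 turn 0.009 shift [-0.0121 -0.1821  0.0109] F [ 0.3  0.2 -0.5]
```

View pics/w4.png

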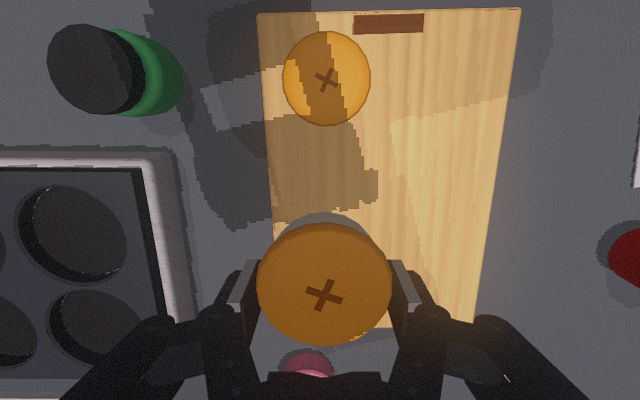

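The pie is held level between the pads, cross at (324,293), and two remain on the board. I'll carry it to the near-left well.

```bash
J="python3 -m jog"
$J '[[0,0,0,-0.003,-0.0364,0,0],[0,0,0,-0.003,-0.0364,0,0],[0,0,0,-0.003,-0.0364,0,0],[0,0,0,-0.003,-0.0364,0,0],[0,0,0,-0.003,-0.0364,0,0],[0,0,0,0,0,0.02,0],[0,0,0,0,0,0.02,0],[0,0,0,0,0,0.02,0],[0,0,0,0,0,0,0]]'
python3 - <<'E'
from h import *
to([.5214,.0439,.06],176.8)
w=snap('wrist','w5.png')
E
```

```text
time_s: 14.82
position: [0.5212, 0.0438, 0.0664]
tool_rot: [[-0.999, 0.047, -0.005], [0.047, 0.999, 0.001], [0.005, 0.0, -1.0]]
ft_force: [0.1, -0.3, 0.4]
grip_width: 0.0586
gripper_force: 40.2
at [0.5212 0.0438 0.0664] yaw 177.31 zaxis [-0.005  0.001 -1.   ] w 0.0586 turn 0.0088 shift [-0.0002  0.0001  0.0064] F [ 0.1 -0.3  0.4]
```

View pics/w5.png

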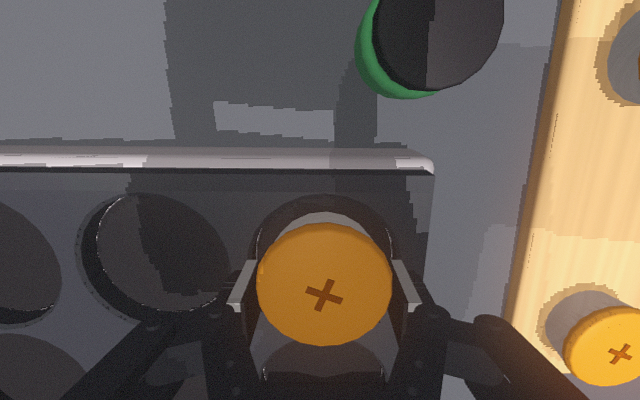

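The pie is centred over the well, with the rim visible from 250 to 398 around the pie at 258–392. I'll lower and release it.

```bash
J="python3 -m jog"
$J '[[0,0,0,0,0,0.003,0],[0,0,0,0,0,0.003,0],[0,0,0,0,0,0,0]]'
$J '[[0,0,0,0,0,0.002,0],[0,0,0,0,0,0.001,0],[0,0,0,0,0,0,0]]'

```

```text
time_s: 15.25
position: [0.5224, 0.0437, 0.0623]
tool_rot: [[-0.999, 0.047, 0.0], [0.047, 0.999, -0.0], [-0.0, -0.0, -1.0]]
ft_force: [0.0, 0.2, -1.7]
grip_width: 0.0586
gripper_force: 40.2
time_s: 15.62
position: [0.5224, 0.0437, 0.0592]
tool_rot: [[-0.999, 0.047, -0.0], [0.047, 0.999, 0.0], [0.0, 0.0, -1.0]]
ft_force: [-0.2, 0.5, -0.3]
grip_width: 0.0592
gripper_force: 40.2
```

```bash
J="python3 -m jog"
$J '[[0,0,0,0,0,0,85],[0,0,0,0,0,0,85],[0,0,0,0,0,0,85],[0,0,0,0,0,-0.02,85],[0,0,0,0,0,-0.03,95],[0,0,0,0,0,-0.03,95],[0,0,0,0,0,0,95]]'
$J '[[0,0,0,0.0212,0.0367,0,95],[0,0,0,0.0212,0.0367,0,95],[0,0,0,0.0212,0.0367,0,95],[0,0,0,0.0212,0.0367,0,95],[0,0,0,0.0212,0.0367,0,95],[0,0,0,0,0,0,95]]'
python3 - <<'E'
from h import *
to([.4253,.232,.02],176.8)
w=snap('wrist','w6.png')
E
```

```text
time_s: 16.5
position: [0.5234, 0.0436, 0.1411]
tool_rot: [[-0.999, 0.047, 0.004], [0.047, 0.999, -0.001], [-0.004, -0.0, -1.0]]
ft_force: [0.5, -0.6, -0.6]
grip_width: 0.0812
gripper_force: 0.0
time_s: 17.25
position: [0.4234, 0.2336, 0.1383]
tool_rot: [[-0.999, 0.043, -0.002], [0.043, 0.999, -0.0], [0.002, -0.0, -1.0]]
ft_force: [-0.8, -0.4, 0.6]
grip_width: 0.0811
gripper_force: 0.0
at [0.4234 0.2336 0.1383] yaw 177.52 zaxis [-0.002 -0.    -1.   ] w 0.0811 turn 0.0126 shift [-0.002  -0.0015  0.1183] F [-0.8 -0.4  0.6]
```

View pics/w6.png

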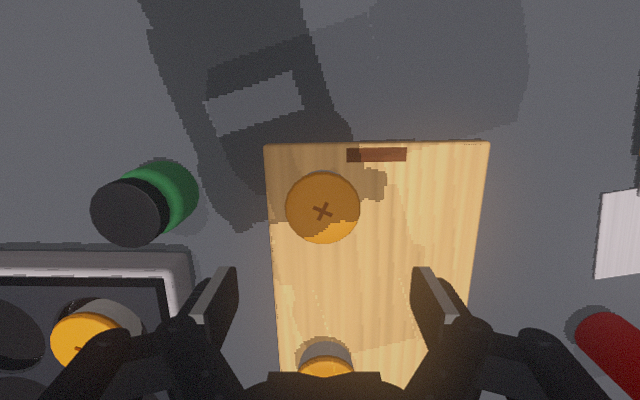

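The view shows the next pie's cross at (323,211), and the first pie sits upright in its well near (87,340). From here I'll measure numerically.

```bash
cat >> h.py <<'E'
def pies(name='wrist',zs=(.046,.080)):
    im=snap(name); hsv=cv2.cvtColor(im['pixels'],cv2.COLOR_RGB2HSV)
    m=cv2.inRange(hsv,(10,185,60),(24,255,255))
    m=cv2.morphologyEx(m,cv2.MORPH_OPEN,np.ones((3,3))); m=cv2.morphologyEx(m,cv2.MORPH_CLOSE,np.ones((9,9)))
    n,l,st,ce=cv2.connectedComponentsWithStats(m)
    for i in range(1,n):
        if st[i,4]>100: print(st[i],ce[i].round(1),*[ray(im,*ce[i],z).round(4) for z in zs])
    return im
E
python3 - <<'E'
from h import *
w=pies(); print(ray(w,323,211,.046))
E
```

```text
[307 220  51  22 518] [333.7 232.1] [0.4429 0.2397 0.046 ] [0.4283 0.2392 0.08  ]
[  52  312   66   53 1841] [ 77.4 332.8] [0.5292 0.0087 0.046 ] [0.5021 0.0417 0.08  ]
[301 363  53  14 475] [325.7 369.6] [0.581  0.2272 0.046 ] [0.5464 0.2285 0.08  ]
[0.42475972 0.23205512 0.046     ]
```

```bash
J="python3 -m jog"
$J '[[0,0,0.006,-0.0015,-0.0014,0.03,95],[0,0,0.006,0,0,0.03,95],[0,0,0,0,0,0.03,95],[0,0,0,0,0,0.028,95],[0,0,0,0,0,0,95],[0,0,0,0,0,0,0],[0,0,0,0,0,0,0],[0,0,0,0,0,0,0],[0,0,0,0,0,0,0]]' 35
$J '[[0,0,0,0,0,-0.02,0],[0,0,0,0,0,-0.03,0],[0,0,0,0,0,-0.03,0],[0,0,0,0,0,-0.03,0],[0,0,0,0,0,0,0]]'
python3 - <<'E'
from h import *
to([.5959,-.0484,.13],176.8); pies()
E
```

```text
time_s: 18.48
position: [0.4274, 0.2304, 0.0225]
tool_rot: [[-0.998, 0.059, 0.003], [0.059, 0.998, 0.0], [-0.003, 0.0, -1.0]]
ft_force: [0.8, -1.8, 7.6]
grip_width: 0.0588
gripper_force: 38.2
time_s: 19.1
position: [0.4274, 0.2308, 0.1333]
tool_rot: [[-0.998, 0.059, 0.005], [0.059, 0.998, 0.001], [-0.005, 0.002, -1.0]]
ft_force: [-0.2, 0.2, -0.2]
grip_width: 0.0589
gripper_force: 38.0
at [0.4274 0.2308 0.1333] yaw 176.64 zaxis [ 0.005  0.001 -1.   ] w 0.0589 turn -0.0028 shift [-0.1838 -0.2693  0.0033] F [-0.2  0.2 -0.2]
[303 221  29  10 147] [317.5 225.9] [0.4385 0.2256 0.046 ] [0.4247 0.227  0.08  ]
[ 258  237  131  104 9828] [324.  290.7] [0.4967 0.2271 0.046 ] [0.4742 0.2283 0.08  ]
[  50  315   74   62 3065] [ 83.  342.1] [0.5361 0.0122 0.046 ] [0.5077 0.0454 0.08  ]
[303 355  56  22 798] [329.5 366.3] [0.5767 0.2273 0.046 ] [0.5423 0.2285 0.08  ]
```

```bash
J="python3 -m jog"
$J '[[0,0,0,-0.0266,-0.0385,0,0],[0,0,0,-0.0266,-0.0385,0,0],[0,0,0,-0.0266,-0.0385,0,0],[0,0,0,-0.0266,-0.0385,0,0],[0,0,0,-0.0266,-0.0385,0,0],[0,0,0,-0.0266,-0.0385,0,0],[0,0,0,-0.0266,-0.0385,0,0],[0,0,0,0,0,0,0],[0,0,0,0,0,0,0]]'
python3 - <<'E'
from h import *
to([.5985,-.0484,.0615],176.8); pies()
E
```

```text
time_s: 20.27
position: [0.5958, -0.049, 0.13]
tool_rot: [[-0.998, 0.059, -0.002], [0.059, 0.998, 0.001], [0.002, 0.001, -1.0]]
ft_force: [-1.0, -0.1, -0.0]
grip_width: 0.0586
gripper_force: 38.0
at [ 0.5958 -0.049   0.13  ] yaw 176.63 zaxis [-0.002  0.001 -1.   ] w 0.0586 turn -0.003 shift [-0.0027  0.0007  0.0685] F [-1.  -0.1 -0. ]
[ 423   42  104  108 5929] [485.6  94.7] [0.5179 0.064  0.046 ] [0.5174 0.0477 0.08  ]
[  257   220   134   121 12347] [323.8 281.3] [ 0.6532 -0.0522  0.046 ] [ 0.6323 -0.051   0.08  ]
```

```bash
J="python3 -m jog"
$J '[[0,0,0,-0.0027,0.0007,0.02,0],[0,0,0,0,0,0.02,0],[0,0,0,0,0,0.018,0],[0,0,0,0,0,0.006,0],[0,0,0,0,0,0,0],[0,0,0,0,0,0,0]]'
$J '[[0,0,0,0,0,0.004,0],[0,0,0,0,0,0,0]]'

```

```text
time_s: 21.08
position: [0.5996, -0.0488, 0.068]
tool_rot: [[-0.998, 0.058, 0.001], [0.058, 0.998, -0.0], [-0.001, -0.0, -1.0]]
ft_force: [-0.6, 0.9, -0.7]
grip_width: 0.0586
gripper_force: 38.0
time_s: 21.32
position: [0.5992, -0.0489, 0.0631]
tool_rot: [[-0.998, 0.059, -0.0], [0.059, 0.998, 0.0], [0.0, 0.0, -1.0]]
ft_force: [-0.8, -0.2, -0.9]
grip_width: 0.0586
gripper_force: 38.0
```

```bash
J="python3 -m jog"
$J '[[0,0,0,0,0,0.0025,0],[0,0,0,0,0,0,85],[0,0,0,0,0,0,85],[0,0,0,0,0,0,85],[0,0,0,0,0,-0.02,85],[0,0,0,0,0,-0.03,95],[0,0,0,0,0,-0.03,95],[0,0,0,0,0,0,95]]'
$J '[[0,0,0,0.0023,0.0457,0,95],[0,0,0,0.0023,0.0457,0,95],[0,0,0,0.0023,0.0457,0,95],[0,0,0,0.0023,0.0457,0,95],[0,0,0,0.0023,0.0457,0,95],[0,0,0,0.0023,0.0457,0,95],[0,0,0,0,0,0,95],[0,0,0,0,0,0,95]]'
python3 - <<'E'
from h import *
to([.6016,.2261,.02],176.8); w=pies(); print(proj(w,[.6016,.2261,.046]))
E
```

```text
time_s: 22.32
position: [0.6003, -0.0492, 0.143]
tool_rot: [[-0.998, 0.059, 0.005], [0.059, 0.998, -0.001], [-0.005, -0.001, -1.0]]
ft_force: [1.0, -0.1, -0.1]
grip_width: 0.0814
gripper_force: 0.0
time_s: 23.32
position: [0.6014, 0.225, 0.1398]
tool_rot: [[-0.998, 0.059, -0.001], [0.059, 0.998, -0.001], [0.001, -0.001, -1.0]]
ft_force: [0.3, -0.7, 0.2]
grip_width: 0.0809
gripper_force: 0.0
at [0.6014 0.225  0.1398] yaw 176.63 zaxis [-0.001 -0.001 -1.   ] w 0.0809 turn -0.003 shift [-1.000e-04  1.100e-03  1.198e-01] F [ 0.3 -0.7  0.2]
[   0   64   79  100 6415] [ 34.8 116.2] [0.519  0.0249 0.046 ] [0.5191 0.0545 0.08  ]
[291 201  19  20 130] [297.6 211.7] [0.6017 0.2046 0.046 ] [0.5899 0.2083 0.08  ]
[312 202  52  40 969] [337.7 225.1] [0.6148 0.2353 0.046 ] [0.6011 0.2345 0.08  ]
[[325.06768605 209.98324138]]
```

```bash
J="python3 -m jog"
$J '[[0,0,0,0,0.001,0.03,95],[0,0,0,0,0,0.03,95],[0,0,0,0,0,0.03,95],[0,0,0,0,0,0.029,95],[0,0,0,0,0,0,95],[0,0,0,0,0,0,0],[0,0,0,0,0,0,0],[0,0,0,0,0,0,0],[0,0,0,0,0,0,0]]' 35
$J '[[0,0,0,0,0,-0.02,0],[0,0,0,0,0,-0.03,0],[0,0,0,0,0,-0.03,0],[0,0,0,0,0,-0.04,0],[0,0,0,0,0,0,0]]'
python3 - <<'E'
from h import *
to([.5115,-.1319,.145],176.8); pies()
E
```

```text
time_s: 24.5
position: [0.6027, 0.2264, 0.0235]
tool_rot: [[-0.998, 0.059, 0.003], [0.059, 0.998, 0.0], [-0.003, 0.0, -1.0]]
ft_force: [-0.0, -1.6, 6.7]
grip_width: 0.0588
gripper_force: 38.4
time_s: 25.12
position: [0.603, 0.2269, 0.1455]
tool_rot: [[-0.998, 0.059, 0.007], [0.059, 0.998, 0.001], [-0.007, 0.002, -1.0]]
ft_force: [-0.1, -0.1, -1.2]
grip_width: 0.059
gripper_force: 37.9
at [0.603  0.2269 0.1455] yaw 176.64 zaxis [ 0.007  0.001 -1.   ] w 0.059 turn -0.0028 shift [ 0.0713 -0.3634  0.0005] F [-0.1 -0.1 -1.2]
[   0   62   80   98 6392] [ 35.6 112.3] [0.5188 0.0245 0.046 ] [0.519  0.0538 0.08  ]
[  260   233   130   110 10416] [324.2 290. ] [0.6799 0.2229 0.046 ] [0.6573 0.2242 0.08  ]
[584 390  40  10 259] [603.8 394.4] [0.818  0.4943 0.046 ] [0.7759 0.4572 0.08  ]
```

```bash
J="python3 -m jog"
$J '[[0,0,0,0.008,-0.0404,0,0],[0,0,0,0.008,-0.0404,0,0],[0,0,0,0.008,-0.0404,0,0],[0,0,0,0.008,-0.0404,0,0],[0,0,0,0.008,-0.0404,0,0],[0,0,0,0.008,-0.0404,0,0],[0,0,0,0.008,-0.0404,0,0],[0,0,0,0.008,-0.0404,0,0],[0,0,0,0.008,-0.0404,0,0],[0,0,0,0,0,0,0]]'
python3 - <<'E'
from h import *
to([.511,-.1319,.0625],176.8); pies()
E
```

```text
time_s: 26.42
position: [0.5074, -0.1341, 0.1406]
tool_rot: [[-0.998, 0.062, -0.002], [0.062, 0.998, 0.001], [0.002, 0.001, -1.0]]
ft_force: [-0.2, 0.1, -0.9]
grip_width: 0.0585
gripper_force: 37.9
at [ 0.5074 -0.1341  0.1406] yaw 176.43 zaxis [-0.002  0.001 -1.   ] w 0.0585 turn -0.0064 shift [-0.0034  0.0024  0.0781] F [-0.2  0.1 -0.9]
[ 534  182   91   81 5337] [580.4 221.8] [0.5308 0.0682 0.046 ] [0.5157 0.0399 0.08  ]
[ 269  224  121  119 8665] [335.2 292.5] [ 0.583  -0.1289  0.046 ] [ 0.5604 -0.1289  0.08  ]
[430 287  49  35 978] [457.1 303.4] [ 0.6007 -0.0241  0.046 ] [ 0.5756 -0.0392  0.08  ]
```

```bash
J="python3 -m jog"
$J '[[0,0,0,-0.0034,0.0024,0.025,0],[0,0,0,0,0,0.025,0],[0,0,0,0,0,0.02,0],[0,0,0,0,0,0,0],[0,0,0,0,0,0,0]]'
$J '[[0,0,0,0,0,0.004,0],[0,0,0,0,0,0.003,0],[0,0,0,0,0,0,0]]'
$J '[[0,0,0,0,0,0.001,0],[0,0,0,0,0,0,85],[0,0,0,0,0,0,85],[0,0,0,0,0,0,85],[0,0,0,0,0,-0.02,85],[0,0,0,0,0,-0.04,85],[0,0,0,0,0,-0.06,60],[0,0,0,0,0,-0.06,60],[0,0,0,0,0,-0.06,40],[0,0,0,0,0,0,40]]'
python3 - <<'E'
from h import *
to([.52,-.046,.30],176.8); snap('wrist','w7.png')
E
```

```text
time_s: 27.1
position: [0.5124, -0.1295, 0.0722]
tool_rot: [[-0.998, 0.058, 0.0], [0.058, 0.998, -0.0], [-0.0, -0.0, -1.0]]
ft_force: [0.4, 0.1, -0.8]
grip_width: 0.0586
gripper_force: 38.0
time_s: 27.48
position: [0.5119, -0.1299, 0.0647]
tool_rot: [[-0.998, 0.059, -0.0], [0.059, 0.998, 0.0], [0.0, 0.0, -1.0]]
ft_force: [-0.4, 0.9, -0.0]
grip_width: 0.0588
gripper_force: 38.0
time_s: 28.72
position: [0.513, -0.1304, 0.3082]
tool_rot: [[-0.998, 0.059, 0.008], [0.059, 0.998, -0.004], [-0.009, -0.004, -1.0]]
ft_force: [-0.1, 0.6, -1.6]
grip_width: 0.0343
gripper_force: 0.0
at [ 0.513  -0.1304  0.3082] yaw 176.64 zaxis [ 0.008 -0.004 -1.   ] w 0.0343 turn -0.0028 shift [-0.0022  0.0846  0.0082] F [-0.1  0.6 -1.6]
```

View pics/w7.png

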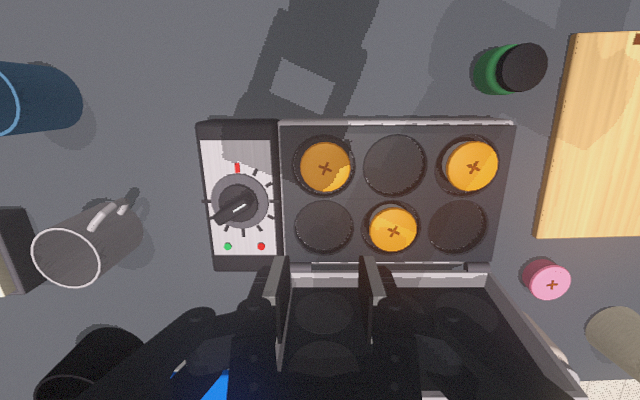

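All three pies sit upright in separate wells, at (325,167), (472,166) and (393,230), and the board is empty. Next I'll close the lid by reversing the grip path.

```bash
J="python3 -m jog"
$J '[[0,0,0.174,0,0,-0.009,40],[0,0,0.174,0,0,-0.009,40],[0,0,0.174,0,0,0,40],[0,0,0.174,0,0,0,40],[0,0,0.174,0,0,0,40],[0,0,0.174,0,0,0,40],[0,0,0.174,0,0,0,40],[0,0,0.174,0,0,0,40],[0,0,0.174,0,0,0,40],[0,0,0,0,0,0,40]]'
$J '[[0,0,0,0.0171,0.036,0,40],[0,0,0,0.0171,0.036,0,40],[0,0,0,0.0171,0.036,0,40],[0,0,0,0.0171,0.036,0,40],[0,0,0,0.0171,0.036,0,40],[0,0,0,0,0,0,40],[0,0,0,0,0,0,40]]'
python3 - <<'E'
from h import *
to([.6977,-.0538,.2637],86.9)
E
```

```text
time_s: 30.02
position: [0.5117, -0.1298, 0.3201]
tool_rot: [[0.052, 0.999, -0.003], [0.999, -0.052, 0.001], [0.001, -0.003, -1.0]]
ft_force: [-0.2, 0.0, -0.2]
grip_width: 0.034
gripper_force: 0.0
time_s: 30.9
position: [0.696, -0.0545, 0.3209]
tool_rot: [[0.052, 0.999, -0.001], [0.999, -0.052, 0.0], [0.0, -0.001, -1.0]]
ft_force: [0.6, -0.5, 0.1]
grip_width: 0.0345
gripper_force: 0.0
at [ 0.696  -0.0545  0.3209] yaw 87.02 zaxis [-0.001  0.    -1.   ] w 0.0345 turn 0.0021 shift [0.0008 0.0016 0.0572] F [ 0.6 -0.5  0.1]
```

```bash
J="python3 -m jog"
$J '[[0,0,0,0.0008,0.0016,0.02,40],[0,0,0,0,0,0.02,40],[0,0,0,0,0,0.017,40],[0,0,0,0,0,0,40],[0,0,0,0,0,0,0],[0,0,0,0,0,0,0],[0,0,0,0,0,0,0]]' 60
$J '[[0,0,0,0,-0.012,-0.002,0],[0,0,0,0,-0.015,-0.002,0],[0,0,0,0,-0.015,-0.001,0],[0,0,0,0,-0.015,0,0],[0,0,0,0,-0.015,0.001,0],[0,0,0,0,-0.015,0.002,0],[0,0,0,0,0,0,0]]'

```

```text
time_s: 31.78
position: [0.6981, -0.0539, 0.2662]
tool_rot: [[0.054, 0.999, 0.002], [0.999, -0.054, -0.001], [-0.001, 0.002, -1.0]]
ft_force: [-2.2, -0.9, 5.8]
grip_width: 0.012
gripper_force: 58.9
time_s: 32.65
position: [0.6108, -0.0491, 0.2681]
tool_rot: [[0.054, 0.999, 0.002], [0.999, -0.054, -0.001], [-0.001, 0.002, -1.0]]
ft_force: [-3.3, -1.9, 8.2]
grip_width: 0.0119
gripper_force: 60.5
```

```bash
J="python3 -m jog"
$J '[[0,0,0,0,-0.015,0.0047,0],[0,0,0,0,-0.015,0.0047,0],[0,0,0,0,-0.0142,0.0068,0],[0,0,0,0,-0.0142,0.0068,0],[0,0,0,0,-0.0131,0.0086,0],[0,0,0,0,-0.0131,0.0086,0],[0,0,0,0,0,0,0]]'
$J '[[0,0,0,0,-0.0118,0.0104,0],[0,0,0,0,-0.0118,0.0104,0],[0,0,0,0,-0.0102,0.0119,0],[0,0,0,0,-0.0102,0.0119,0],[0,0,0,0,-0.0085,0.013,0],[0,0,0,0,-0.0085,0.013,0],[0,0,0,0,0,0,0]]'

```

```text
time_s: 33.52
position: [0.5251, -0.0443, 0.2276]
tool_rot: [[0.054, 0.999, -0.003], [0.999, -0.054, -0.001], [-0.001, -0.003, -1.0]]
ft_force: [-12.7, -0.7, 12.2]
grip_width: 0.0115
gripper_force: 65.9
time_s: 34.4
position: [0.4615, -0.0408, 0.1547]
tool_rot: [[0.053, 0.999, -0.012], [0.999, -0.053, 0.001], [0.0, -0.012, -1.0]]
ft_force: [-19.7, -4.6, 5.7]
grip_width: 0.0114
gripper_force: 69.9
```

```bash
J="python3 -m jog"
$J '[[0,0,0,0,-0.012,0.0146,0],[0,0,0,0,-0.0065,0.0151,0],[0,0,0,0,-0.0054,0.0156,0],[0,0,0,0,0,0,0]]'
$J '[[0,0,0,0,-0.0042,0.0159,0],[0,0,0,0,-0.003,0.0158,0],[0,0,0,0,-0.0009,0.01,0],[0,0,0,0,0,0,0]]'

```

```text
time_s: 34.9
position: [0.4422, -0.0398, 0.11]
tool_rot: [[0.054, 0.999, -0.001], [0.999, -0.054, 0.001], [0.001, -0.001, -1.0]]
ft_force: [2.2, -1.3, -5.2]
grip_width: 0.0117
gripper_force: 70.7
time_s: 35.4
position: [0.4332, -0.0392, 0.0685]
tool_rot: [[0.054, 0.999, -0.003], [0.999, -0.054, 0.001], [0.0, -0.003, -1.0]]
ft_force: [-3.5, -3.3, -3.3]
grip_width: 0.0125
gripper_force: 73.1
```

```bash
J="python3 -m jog"
$J '[[0,0,0,0,0,0.003,0],[0,0,0,0,0,0.002,0],[0,0,0,0,0,0,0]]'
$J '[[0,0,0,0,0,0.003,0],[0,0,0,0,0,0,0]]'
$J '[[0,0,0,0,0,0.003,0],[0,0,0,0,0,0,0]]'

```

```text
time_s: 35.78
position: [0.4327, -0.0392, 0.064]
tool_rot: [[0.053, 0.999, -0.003], [0.999, -0.053, 0.0], [0.0, -0.003, -1.0]]
ft_force: [-6.9, -4.4, -1.6]
grip_width: 0.0118
gripper_force: 73.6
time_s: 36.02
position: [0.4324, -0.0392, 0.0609]
tool_rot: [[0.053, 0.999, -0.004], [0.999, -0.053, 0.0], [0.0, -0.004, -1.0]]
ft_force: [-8.9, -5.0, -1.5]
grip_width: 0.0119
gripper_force: 73.5
time_s: 36.28
position: [0.4322, -0.0392, 0.0579]
tool_rot: [[0.053, 0.999, -0.005], [0.999, -0.053, 0.0], [0.0, -0.005, -1.0]]
ft_force: [-10.7, -5.6, -1.3]
grip_width: 0.0121
gripper_force: 73.6
```

```bash
J="python3 -m jog"
$J '[[0,0,0,0,0,0,40],[0,0,0,0,0,0,40],[0,0,0,0,0,0,40],[0,0,0,0,0,-0.03,40],[0,0,0,0,0,-0.03,40],[0,0,0,0,0,0,0],[0,0,0,0,0,0,0],[0,0,0,0,0,0,0]]'
$J '[[0,0,0,0,0.002,0.01,0],[0,0,0,0,0,0.01,0],[0,0,0,0,0,0.004,0],[0,0,0,0,0,0,0]]'
$J '[[0,0,0,0,0,0.003,0],[0,0,0,0,0,0.002,0],[0,0,0,0,0,0,0]]'

```

```text
time_s: 37.28
position: [0.4334, -0.0392, 0.1171]
tool_rot: [[0.054, 0.999, -0.002], [0.999, -0.054, 0.001], [0.001, -0.002, -1.0]]
ft_force: [0.4, -0.5, 0.9]
grip_width: -0.0
gripper_force: 0.0
time_s: 37.78
position: [0.4356, -0.0394, 0.0935]
tool_rot: [[0.054, 0.999, -0.001], [0.999, -0.054, 0.0], [0.0, -0.001, -1.0]]
ft_force: [0.1, -0.1, -0.3]
grip_width: 0.0001
gripper_force: 0.0
time_s: 38.15
position: [0.4358, -0.0394, 0.0889]
tool_rot: [[0.054, 0.999, -0.0], [0.999, -0.054, 0.0], [0.0, -0.0, -1.0]]
ft_force: [-0.6, -0.1, -0.3]
grip_width: -0.0002
gripper_force: 0.0
```

```bash
J="python3 -m jog"
$J '[[0,0,0,0,0,0.003,0],[0,0,0,0,0,0,0]]'
$J '[[0,0,0,0,0,0.003,0],[0,0,0,0,0,0,0]]'
$J '[[0,0,0,0,0,0.003,0],[0,0,0,0,0,0,0]]'

```

```text
time_s: 38.4
position: [0.436, -0.0395, 0.0867]
tool_rot: [[0.054, 0.999, 0.001], [0.999, -0.054, -0.001], [-0.0, 0.001, -1.0]]
ft_force: [-2.9, 0.9, 12.3]
grip_width: -0.0002
gripper_force: 6.1
time_s: 38.65
position: [0.4362, -0.0395, 0.0862]
tool_rot: [[0.053, 0.999, 0.003], [0.999, -0.053, -0.002], [-0.001, 0.003, -1.0]]
ft_force: [-12.6, 3.2, 48.2]
grip_width: 0.0
gripper_force: 24.0
time_s: 38.9
position: [0.4363, -0.0396, 0.0857]
tool_rot: [[0.053, 0.999, 0.005], [0.999, -0.053, -0.003], [-0.003, 0.005, -1.0]]
ft_force: [-22.2, 5.5, 84.4]
grip_width: 0.0002
gripper_force: 42.3
```

The lid bottoms out with the bar top at 0.0865, where it lies when fully shut. I'll retreat and go to the dial.

```bash
J="python3 -m jog"
$J '[[0,0,0,0,0,-0.03,0],[0,0,0,0,0,-0.03,0],[0,0,0,0,0,-0.04,0],[0,0,-0.173,0,0,0,0],[0,0,-0.173,0,0,0,0],[0,0,-0.173,0,0,0,0],[0,0,0,0,0,0,0]]'
python3 - <<'E'
from h import *
to([.5455,-.2348,.18],116.8)
E
```

```text
time_s: 39.78
position: [0.4358, -0.0394, 0.1798]
tool_rot: [[-0.447, 0.895, -0.0], [0.895, 0.447, 0.0], [0.0, 0.0, -1.0]]
ft_force: [0.1, 0.4, -0.4]
grip_width: 0.0001
gripper_force: 0.0
at [ 0.4358 -0.0394  0.1798] yaw 116.55 zaxis [-0.  0. -1.] w 0.0001 turn -0.0043 shift [-2.239e-01  9.800e-03 -2.000e-04] F [ 0.1  0.4 -0.4]
```

```bash
J="python3 -m jog"
$J '[[0,0,-0.004,-0.0373,0.0016,0,40],[0,0,0,-0.0373,0.0016,0,40],[0,0,0,-0.0373,0.0016,0,40],[0,0,0,-0.0373,0.0016,0,40],[0,0,0,-0.0373,0.0016,0,40],[0,0,0,-0.0373,0.0016,0,40],[0,0,0,0,0,0,40],[0,0,0,0,0,0,40]]'
python3 - <<'E'
from h import *
to([.5455,-.2348,.091],116.8)
w=snap('wrist','w8.png'); print(proj(w,[.5455,-.2348,.113]))
E
```

```text
time_s: 40.78
position: [0.545, -0.2341, 0.1796]
tool_rot: [[-0.45, 0.893, -0.001], [0.893, 0.45, 0.001], [0.001, -0.0, -1.0]]
ft_force: [-0.4, -0.0, -0.1]
grip_width: 0.0341
gripper_force: 0.0
at [ 0.545  -0.2341  0.1796] yaw 116.76 zaxis [-0.001  0.001 -1.   ] w 0.0341 turn -0.0007 shift [-0.0008  0.0001  0.0886] F [-0.4 -0.  -0.1]
[[323.66968136 224.16457993]]
```

View pics/w8.png

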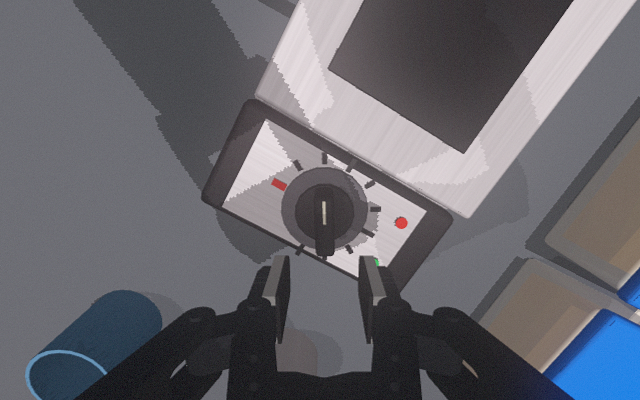

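The bar is aligned between the fingers, running vertically at column 324, and the pointer is on the second black mark at (325,158). I'll grip it and turn 120° clockwise.

```bash
J="python3 -m jog"
$J '[[0,0,0,-0.0008,0,0.03,40],[0,0,0,0,0,0.03,40],[0,0,0,0,0,0.02,40],[0,0,0,0,0,0.0085,40],[0,0,0,0,0,0,40],[0,0,0,0,0,0,0],[0,0,0,0,0,0,0],[0,0,0,0,0,0,0]]' 60
$J '[[0,0,0.131,0,0,0,0],[0,0,0.131,0,0,0,0],[0,0,0.131,0,0,0,0],[0,0,0.131,0,0,0,0],[0,0,0,0,0,0,0]]'

```

```text
time_s: 41.82
position: [0.546, -0.2356, 0.0926]
tool_rot: [[-0.452, 0.892, 0.001], [0.892, 0.452, -0.001], [-0.001, 0.001, -1.0]]
ft_force: [-1.9, 1.2, 5.9]
grip_width: 0.0126
gripper_force: 59.3
time_s: 42.45
position: [0.5473, -0.2353, 0.0926]
tool_rot: [[0.056, 0.998, 0.005], [0.998, -0.056, -0.001], [-0.001, 0.005, -1.0]]
ft_force: [5.1, 3.0, 3.7]
grip_width: 0.0128
gripper_force: 59.1
```

```bash
J="python3 -m jog"
$J '[[0,0,0.131,0,0,0,0],[0,0,0.131,0,0,0,0],[0,0,0.131,0,0,0,0],[0,0,0.131,0,0,0,0],[0,0,0,0,0,0,0]]'
$J '[[0,0,0.131,0,0,0,0],[0,0,0.131,0,0,0,0],[0,0,0.131,0,0,0,0],[0,0,0.131,0,0,0,0],[0,0,0,0,0,0,0]]'
$J '[[0,0,0.131,0,0,0,0],[0,0,0.131,0,0,0,0],[0,0,0.131,0,0,0,0],[0,0,0.131,0,0,0,0],[0,0,0,0,0,0,0]]'
python3 - <<'E'
from h import *
to([.5455,-.2348,.091],-3.2); print(observe()['wrist_torque'])
E
```

```text
time_s: 43.08
position: [0.5486, -0.2358, 0.0927]
tool_rot: [[0.548, 0.836, 0.008], [0.836, -0.548, -0.002], [0.003, 0.008, -1.0]]
ft_force: [10.8, 1.0, -0.4]
grip_width: 0.0127
gripper_force: 58.6
time_s: 43.7
position: [0.5495, -0.2368, 0.0927]
tool_rot: [[0.893, 0.449, 0.01], [0.449, -0.893, -0.004], [0.007, 0.008, -1.0]]
ft_force: [16.9, -3.3, -3.5]
grip_width: 0.0128
gripper_force: 58.4
time_s: 44.32
position: [0.5498, -0.2382, 0.0928]
tool_rot: [[0.998, -0.058, 0.011], [-0.058, -0.998, -0.007], [0.012, 0.006, -1.0]]
ft_force: [16.9, -7.9, -6.7]
grip_width: 0.0126
gripper_force: 58.4
at [ 0.5498 -0.2382  0.0928] yaw -3.34 zaxis [ 0.011 -0.007 -1.   ] w 0.0126 turn -0.0024 shift [-0.0045 -0.0031  0.0018] F [16.9 -7.9 -6.7]
[-1.37257133 -2.71940192 -0.01435627]
```

```bash
J="python3 -m jog"
$J '[[0,0,0,0,0,0,45],[0,0,0,0,0,0,45],[0,0,0,0,0,0,45],[0,0,0,0,0,-0.03,45],[0,0,0,0,0,-0.05,45],[0,0,0,0,0,-0.05,45],[0,0,0,-0.05,0,0,45],[0,0,0,-0.05,0,0,45],[0,0,0,-0.05,0,0,45],[0,0,0,0,0,0,45]]'
python3 - <<'E'
from h import *
w=snap('wrist'); t=snap('top'); print(proj(w,[[.5455,-.2348,.113],[.5685,-.236,.113]]),proj(t,[.5455,-.2348,.113]))
a=cv2.resize(t['pixels'][150:270,200:430,::-1],(640,334),interpolation=cv2.INTER_CUBIC)
b=w['pixels'][100:360,:,::-1]
cv2.imwrite('pics/fin.png',np.vstack([a,b]))
E
```

```text
time_s: 45.58
position: [0.3937, -0.2264, 0.2219]
tool_rot: [[0.998, -0.058, -0.0], [-0.058, -0.998, 0.0], [-0.0, -0.0, -1.0]]
ft_force: [1.3, -0.6, 0.5]
grip_width: 0.0384
gripper_force: 0.0
[[323.39326162 -10.45155709]
 [323.10944516 -51.69748888]] [[405.81008453 195.44192324]]
```

View pics/fin.png

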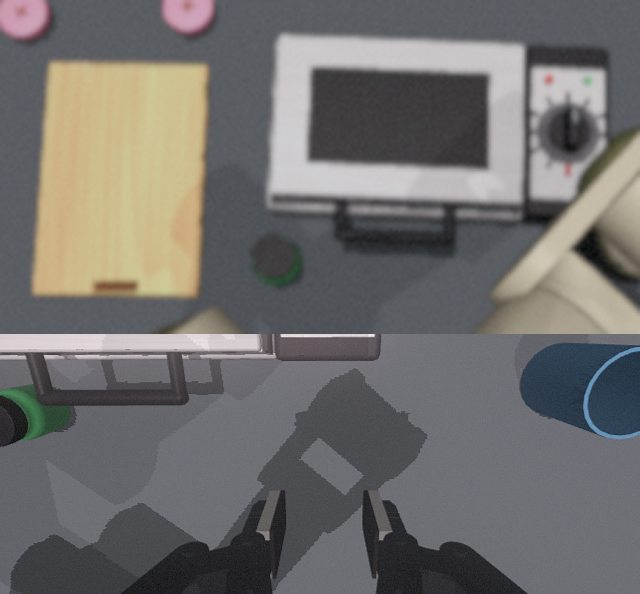

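The board is empty, the lid is shut, the dial bar at (569,130) lies opposite the red mark at (568,170), and the bystanders haven't moved.

```bash
python3 -c "
from rig import job; print(job.close_job())"
```

```text
the job is handed in; nothing more can be done
None
```

The job is handed in: all three pies are in separate wells crust side up, the lid is fully shut, and the timer is at six after four clicks added to the two already on it.

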